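Load the thread caddy

TASK

Load the caddy for the next upholstery job: stand each of the four full thread spools upright in the cup made for its size, the smallest spool in the smallest cup and so on up to the largest in the largest. Leave the two empty spools standing where they are.

Things in the scene. Friction and masses are not known exactly. Their poses are not given: they have to be found in the camera images.
- spool_1: Full thread spool, the smallest of four, loose, standing upright: white foot disc 34 mm across and 5 mm thick, above it a thick wound cylinder of grey-brown thread 30 mm across reaching to 50 mm height, and a white core stub 16 mm across on top; 60 mm tall in all. Origin at the centre of its underside, z up along its axis. 50 g, give or take 30 percent.
- spool_2: Full thread spool, the second smallest of four, loose, standing upright: white foot disc 44 mm across and 5 mm thick, above it a thick wound cylinder of grey-brown thread 40 mm across reaching to 56 mm height, and a white core stub 16 mm across on top; 66 mm tall in all. Origin at the centre of its underside, z up along its axis. 90 g, give or take 30 percent.
- spool_3: Full thread spool, the second largest of four, loose, standing upright: white foot disc 54 mm across and 5 mm thick, above it a thick wound cylinder of grey-brown thread 50 mm across reaching to 64 mm height, and a white core stub 16 mm across on top; 74 mm tall in all. Origin at the centre of its underside, z up along its axis. 150 g, give or take 30 percent.
- spool_4: Full thread spool, the largest of four, loose, standing upright: white foot disc 64 mm across and 5 mm thick, above it a thick wound cylinder of grey-brown thread 60 mm across reaching to 74 mm height, and a white core stub 16 mm across on top; 84 mm tall in all. Origin at the centre of its underside, z up along its axis. 220 g, give or take 30 percent.
- empty_1: Empty spool, a look-alike that stays on the table: white foot disc 44 mm across and 5 mm thick with only a bare white core tube 16 mm across, no thread; 66 mm tall. Loose, light (30 g), standing upright. Origin at the centre of its underside, z up.
- empty_2: Empty spool, a look-alike that stays on the table: white foot disc 64 mm across and 5 mm thick with only a bare white core tube 16 mm across, no thread; 84 mm tall. Loose, light (30 g), standing upright. Origin at the centre of its underside, z up.
- cup_1: Grey round open cup, the smallest of four, for spool_1: 52 mm across inside, 60 mm outside, 20 mm high, floor 4 mm thick. Fixed in the caddy, which is a low square plywood tray 220 mm wide, 24 mm high, standing fixed on the table; the four cups stand on its floor in a square, 100 mm between neighbouring centres, in any arrangement, and the tray may be turned. Origin at the centre of the cup's underside (7 mm above the table), z up.
- cup_2: Grey round open cup, the second smallest of four, for spool_2: 62 mm across inside, 70 mm outside, 20 mm high, floor 4 mm thick. Fixed in the caddy, which is a low square plywood tray 220 mm wide, 24 mm high, standing fixed on the table; the four cups stand on its floor in a square, 100 mm between neighbouring centres, in any arrangement, and the tray may be turned. Origin at the centre of the cup's underside (7 mm above the table), z up.
- cup_3: Grey round open cup, the second largest of four, for spool_3: 72 mm across inside, 80 mm outside, 20 mm high, floor 4 mm thick. Fixed in the caddy, which is a low square plywood tray 220 mm wide, 24 mm high, standing fixed on the table; the four cups stand on its floor in a square, 100 mm between neighbouring centres, in any arrangement, and the tray may be turned. Origin at the centre of the cup's underside (7 mm above the table), z up.
- cup_4: Grey round open cup, the largest of four, for spool_4: 82 mm across inside, 90 mm outside, 20 mm high, floor 4 mm thick. Fixed in the caddy, which is a low square plywood tray 220 mm wide, 24 mm high, standing fixed on the table; the four cups stand on its floor in a square, 100 mm between neighbouring centres, in any arrangement, and the tray may be turned. Origin at the centre of the cup's underside (7 mm above the table), z up.
Things that resemble listed ones, but are neither listed nor needed, are in the scene too. What is shaped like the spool_1 but orange is not meant.

How it is judged:
By the outcome, as a careful person would: the job done as asked, in the order asked, and still so for the second after the job is handed in, with the robot touching nothing.
It also fails if it takes over 112 s, if anything falls off the work surface, if the arm or the gripper's body presses on something with over 40 N, if the wrist force passes 120 N, or if a joint passes its speed limit or range.

ROBOT

A 6-joint arm with a two-finger parallel gripper is mounted at the origin on the work surface. World frame = base frame: x ahead of the robot, y to its left, z up, the work surface at z = 0. Lengths are in m, angles in degrees, forces in N, time in s.
With the tool pointing down it reaches from about 0.3 to 0.75 m from the base axis. Payload 8.5 kg.
Tool frame: the origin (TCP) lies at the very end of the fingers, on their centre line; the grasp point (between the pads) lies env.pinch_z behind it (env.pinch_z is the distance from the TCP to the grasp point, in m); z points along the fingers, y is the line along which they close (so a half turn about z gives the same grasp; the last joint's range is limited). The gripper opens to 85 mm and grips with 20 to 120 N. Pads are 22 mm wide; open, the fingers measure 114 mm over their backs; the gripper's body (76 mm by 85 mm) begins 54 mm behind the grasp point. The pads swing forward as they close: fully open they stand 13 mm farther back than shut.
Start: joints at [57.164, 21.807, 74.336, -0, 83.858, -12.336], TCP at [0.193, 0.515, 0.231] pointing down, gripper open.
Joint ranges: [-178.18, 178.18], [-50.72, 133.34], [12.68, 142.11], [-81.47, 261.47], [9.98, 163.14], [-165.26, 165.26]. Speed limits (degrees/s): [136.94, 136.94, 180, 180, 180, 180].

INTERFACE

Orientations are given as a 3x3 rotation matrix whose columns are the frame's x, y, z axes.
In Python, from rig import telemetry, get_image, env gives the robot as it stands. The module is installed in compiled form; this text tells all that it offers.
- The arm moves only by the tool apply_moves, never from a script. Its argument "series" is a list of rows, each a list of 7 numbers: the shift along the tool's x, y, z in mm, then the turn, a rotation vector about the tool's x, y, z in degrees, then the opening, from 0 (shut) to 1 (fully open). A call has 1 to 12 rows; each row shifts and turns the commanded pose from where the row before left it, along the tool's axes as they then stand; what a row does not reach is not made up. A row lasts 1/8 s, in which the tool goes at most 62.5 mm and 10.7 degrees, less where a joint would pass 70% of its speed; a pose out of reach is approached as far as the arm can. A call with a gripper value outside its range is refused whole. The fingers move at their own pace and stop on an object; "grip_force" is the grip in N (left out, the last holds). Time passes only in rows, so rows that do not move let the fingers close. It gives the time, the measured TCP pose, the force, the opening and the grip force at its end, in the units of the state.
- telemetry.observe(): the state, without advancing time (a new reading comes with each control period).
- get_image(name): name is "side" or "top" or "wrist"; returns a dict with "frame" (400x640x3 uint8, red, green, blue), "z_map" (400x640 float32, m along the optical axis (not along the pixel's ray), 0 where there is no reading), "vertical_fov" (degrees; the focal length in pixels is half the picture's height over the tangent of half this angle, whatever the lens; pixels are square), "cx", "cy" (the principal point, pixels), "eye" and "attitude" of the camera in the world; the wrist camera has in their place "mount" (4x4, takes a point from camera to tool coordinates, whose origin is the TCP and whose axes are the flange's). Camera axes: x right, y up, looking along -z (the intrinsics and any distortion apply to the point x, -y, -z); pixel columns grow to the right and rows downward; lengths in m; the calibration is good to about 2 mm. The wrist camera is an equidistant fisheye: a pixel r from the principal point sees the ray r / f radians off the axis. A picture is of the moment at which its call begins: read the wrist's pose just before it.
- env.close_job(): hands the job in; it is judged then, once.
The state is a dict: "time_s": time; "q": joint angles; "qvel": joint speeds; "joint_efforts": joint torques, N m; "position": TCP position; "tool_rot": TCP orientation; "ft_force": force on the tool from outside, world axes, zero at the start; "wrist_torque": the same for the moment, N m; "grip_width": finger opening in m; "gripper_force": force on a finger pad.
Only numpy, scipy, OpenCV 4.12 (cv2) and the standard library are available. Lean on these libraries where they do the work, as an engineer would, in place of code of your own. Each camera call takes 0.05 s, during which the arm holds its last target. There are 200 camera calls.

## Working session

There is one attempt and no reset: what is moved stays moved. The work goes in short steps, Python scripts to look and compute and a tool call to move; the robot and the scene stay as the last step left them, time stands still between calls to the robot, and variables do not carry over. Pictures are saved under pics/ and viewed, at most 14 in all, crops included, and the job is handed in when it is done.

Besides the shell and the picture viewer there is one more tool, called after "Call:" in YAML: its name, and indented under it one key for each argument. apply_moves: Moves the arm, as the interface text tells. Its arguments: {"type":"object","properties":{"series":{"type":"array"},"grip_force":{"type":"number"}},"required":["series"]}

```bash
mkdir -p pics; cat > h.py <<'E'
import numpy as np, cv2
from rig import telemetry, get_image, env
def cloud(im):
    H,W=im['z_map'].shape; f=H/2/np.tan(np.radians(im['vertical_fov']/2))
    v,u=np.mgrid[0:H,0:W]; z=im['z_map']
    p=np.stack([(u-im['cx'])/f*z,-(v-im['cy'])/f*z,-z],-1)
    return p@np.array(im['attitude']).T+np.array(im['eye'])
E
python3 - <<'E'
from h import *
s=telemetry.observe(); print(s['position'],np.round(s['tool_rot'],3),s['grip_width'],env.pinch_z,s['time_s'])
for n in ('top','side'):
    im=get_image(n); cv2.imwrite(f'pics/{n}0.png',im['frame'][...,::-1]); np.savez(f'{n}0.npz',**im)
    print(n,{k:im[k] for k in im if k not in('frame','z_map')})
E
```

```text
[0.19246867 0.51491376 0.23071811] [[-0.937  0.35  -0.001]
 [ 0.35   0.937 -0.001]
 [ 0.    -0.001 -1.   ]] 0.08518490265588978 0.0187 0.0
top {'vertical_fov': 44.1145890671572, 'cx': 321.7154696356132, 'cy': 202.69689210139316, 'eye': array([ 0.2522614 , -0.02044467,  1.2036803 ]), 'attitude': array([[ 0.04814784,  0.97089438, -0.23461858],
       [-0.99883847,  0.0463606 , -0.01313054],
       [-0.00187131,  0.23497827,  0.97199882]])}
side {'vertical_fov': 51.480631619473286, 'cx': 319.1181633453281, 'cy': 198.1735049657817, 'eye': array([ 0.24177132, -0.4465327 ,  0.62452362]), 'attitude': array([[ 0.86627758,  0.36956118, -0.33613641],
       [-0.49924948,  0.66427609, -0.55631576],
       [ 0.01769467,  0.6497398 ,  0.75995071]])}
```

View pics/top0.png

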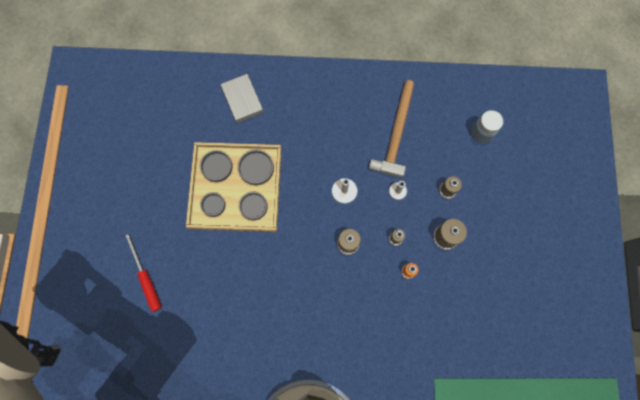

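View pics/side0.png

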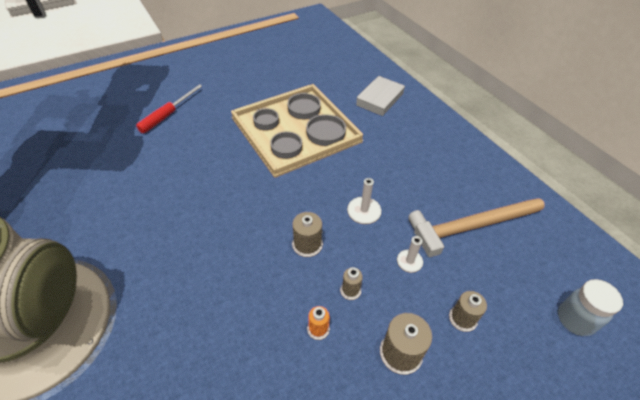

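The top view shows the tray at (235,187) with the cups: large ones at (257,168) and (216,167), small ones at (213,205) and (254,207). Full spools are at (348,240), (397,236), (452,186) and (450,233), the empties at (345,188) and (398,188), and the orange decoy at (410,270). The side view agrees.

```bash
python3 - <<'E'
from h import *
T=dict(np.load('top0.npz')); S=dict(np.load('side0.npz'))
ct,cs=cloud(T),cloud(S)
print('table z',np.median(ct[300:340,250:300,2]),np.median(cs[200:260,150:250,2]))
seeds={'s3':(348,240,.064),'s1':(397,236,.05),'s2':(452,186,.056),'s4':(450,233,.074),'e2':(345,185,.084),'e1':(398,187,.066),'or':(410,270,.05)}
for k,(u,v,h) in seeds.items():
    p0=np.median(ct[v-2:v+3,u-2:u+3].reshape(-1,3),0)
    for n,c in (('top',ct),('side',cs)):
        P=c.reshape(-1,3); m=(np.hypot(*(P[:,:2]-p0[:2]).T)<.05)&(abs(P[:,2]-h)<.005)
        Q=P[m]
        if len(Q)<3: print(k,n,'none');continue
        (x,y),r=cv2.minEnclosingCircle(Q[:,:2].astype(np.float32))
        print(k,n,len(Q),'circ',np.round([x,y,2*r],4),'mean',np.round(Q.mean(0),4), 'zmax',P[np.hypot(*(P[:,:2]-[x,y]).T)<.01][:,2].max().round(4))
# cups: grey pixels within tray, rim plane z=.027 / floor .011
for n,I,c in (('top',T,ct),('side',S,cs)):
    hsv=cv2.cvtColor(I['frame'],cv2.COLOR_RGB2HSV)
    x,y,z=np.moveaxis(c,-1,0)
    tr=(x>.2)&(z>-.01)&(z<.05)
    m=((hsv[...,1]<70)&tr).astype(np.uint8)
    roi=np.zeros_like(m); 
    if n=='top': roi[140:232,185:285]=1
    else: roi[85:172,230:365]=1
    m&=roi; m=cv2.morphologyEx(m,cv2.MORPH_OPEN,np.ones((3,3)))
    N,L,st,_=cv2.connectedComponentsWithStats(m)
    for i in range(1,N):
        if st[i,4]<100: continue
        Q=c[L==i]; rim=Q[Q[:,2]>.021]
        (a,b),r=cv2.minEnclosingCircle(rim[:,:2].astype(np.float32)) if len(rim)>5 else ((0,0),0)
        print(n,'cup',st[i,:5],'rim',np.round([a,b,2*r],4),len(rim),'all mean',np.round(Q.mean(0),4),'ext',np.ptp(Q,0).round(3))
E
```

```text
table z 0.0001775036951494613 -0.00017477119959036225
s3 top 303 circ [ 0.4436 -0.0724  0.0498] mean [ 0.443  -0.0726  0.0641] zmax 0.0795
s3 side 503 circ [ 0.4442 -0.0745  0.0511] mean [ 0.4429 -0.0773  0.0638] zmax 0.0769
s1 top 85 circ [ 0.4618 -0.1889  0.0298] mean [ 0.4607 -0.1877  0.0499] zmax 0.0641
s1 side 181 circ [ 0.4621 -0.1911  0.0305] mean [ 0.4592 -0.1945  0.0496] zmax 0.0616
s2 top 169 circ [ 0.5923 -0.3182  0.0427] mean [ 0.5902 -0.3171  0.056 ] zmax 0.071
s2 side 438 circ [ 0.592  -0.3204  0.0419] mean [ 0.5891 -0.3217  0.0558] zmax 0.0689
s4 top 474 circ [ 0.4727 -0.3135  0.0615] mean [ 0.4717 -0.3125  0.074 ] zmax 0.0891
s4 side 1361 circ [ 0.4727 -0.3155  0.0608] mean [ 0.4709 -0.3167  0.0738] zmax 0.0863
e2 top 38 circ [ 0.5766 -0.0575  0.0166] mean [ 0.5762 -0.0582  0.0836] zmax 0.0884
e2 side 64 circ [ 0.5771 -0.061   0.0171] mean [ 0.5763 -0.0617  0.0837] zmax 0.0861
e1 top 34 circ [ 0.5826 -0.1927  0.0159] mean [ 0.5819 -0.1928  0.0664] zmax 0.0726
e1 side 77 circ [ 0.5831 -0.1955  0.0171] mean [ 0.5824 -0.1952  0.0657] zmax 0.0682
or top 93 circ [ 0.3816 -
[... 381 characters left out ...]
8]
top cup [200 192  25  25 475] rim [0.5216 0.2656 0.0612] 128 all mean [0.5228 0.2666 0.0159] ext [0.06  0.063 0.027]
top cup [239 192  28  28 631] rim [0.5226 0.1649 0.0693] 150 all mean [0.5244 0.1661 0.0153] ext [0.068 0.068 0.03 ]
side cup [356  90   9  18 134] rim [0.7633 0.2224 0.0354] 52 all mean [0.7586 0.2264 0.0142] ext [0.053 0.065 0.03 ]
side cup [ 287   92   60   54 1825] rim [0.6183 0.2171 0.1961] 505 all mean [0.6262 0.2125 0.0162] ext [0.1   0.202 0.026]
side cup [ 252  106   51   53 1508] rim [0.5275 0.2104 0.1648] 405 all mean [0.5297 0.2137 0.0152] ext [0.086 0.192 0.027]
side cup [241 116  28  37 250] rim [0 0 0] 3 all mean [0.4839 0.2451 0.0072] ext [0.025 0.141 0.021]
```

Both views agree within about 2–3 mm, and the sizes and heights match. The cups are in a square of 100 mm: c1 (.522,.265), c2 (.5225,.164), c3 (.622,.2655), c4 (.623,.165). I'll square the tool up with the world axes and go above spool_1.

Call:
apply_moves:
  series:
    - [0,0,0,0,0,-10.25,0.7]
    - [0,0,0,0,0,-10.25,0.7]
    - [-20,-50,0,0,0,0,0.7]
    - [-20,-50,0,0,0,0,0.7]
    - [-20,-50,0,0,0,0,0.7]
    - [-20,-50,0,0,0,0,0.7]
    - [-20,-50,0,0,0,0,0.7]
    - [-20,-50,0,0,0,0,0.7]
    - [-20,-50,0,0,0,0,0.7]
    - [-20,-50,0,0,0,0,0.7]
    - [-20,-50,0,0,0,0,0.7]
    - [-20,-50,0,0,0,0,0.7]

```text
time_s: 1.6
position: [0.3928, 0.0134, 0.2313]
tool_rot: [[-1.0, 0.0, -0.0], [0.0, 1.0, 0.0], [0.0, 0.0, -1.0]]
ft_force: [-0.3, 0.8, -0.3]
grip_width: 0.0599
gripper_force: 0.0
```

Call:
apply_moves:
  series:
    - [-20,-50,10,0,0,0,0.7]
    - [-20,-50,20,0,0,0,0.7]
    - [-10,-50,20,0,0,0,0.7]
    - [-19,-55,20,0,0,0,0.7]
    - [0,0,0,0,0,0,0.7]
    - [0,0,0,0,0,0,0.7]

```text
time_s: 2.35
position: [0.4612, -0.1894, 0.1611]
tool_rot: [[-1.0, 0.0, -0.001], [0.0, 1.0, 0.001], [0.001, 0.001, -1.0]]
ft_force: [-0.5, -0.2, -1.0]
grip_width: 0.0596
gripper_force: 0.0
```

Call:
apply_moves:
  series:
    - [-1,0,30,0,0,0,0.7]
    - [0,0,30,0,0,0,0.7]
    - [0,0,30,0,0,0,0.7]
    - [0,0,25,0,0,0,0.7]
    - [0,0,16,0,0,0,0.7]
    - [0,0,10,0,0,0,0.7]
    - [0,0,0,0,0,0,0.7]
    - [0,0,0,0,0,0,0.0]
    - [0,0,0,0,0,0,0.0]
    - [0,0,0,0,0,0,0.0]
    - [0,0,0,0,0,0,0.0]
    - [0,0,0,0,0,0,0.0]
  grip_force: 30

```text
time_s: 3.85
position: [0.4629, -0.1899, 0.0211]
tool_rot: [[-1.0, 0.0, 0.001], [0.0, 1.0, -0.001], [-0.001, -0.001, -1.0]]
ft_force: [-0.7, 1.3, 6.2]
grip_width: 0.0292
gripper_force: 29.4
```

Gripped at 29 mm. Next I lift and carry it to cup_1.

Call:
apply_moves:
  series:
    - [0,0,-20,0,0,0,0.0]
    - [0,0,-40,0,0,0,0.0]
    - [0,0,-40,0,0,0,0.0]
    - [0,20,-30,0,0,0,0.0]
    - [-7,40,0,0,0,0,0.0]
    - [-8,50,0,0,0,0,0.0]
    - [-8,50,0,0,0,0,0.0]
    - [-8,50,0,0,0,0,0.0]
    - [-8,50,0,0,0,0,0.0]
    - [-8,50,0,0,0,0,0.0]
    - [-6,50,0,0,0,0,0.0]
    - [-6,45,0,0,0,0,0.0]

```text
time_s: 5.35
position: [0.5215, 0.2169, 0.1505]
tool_rot: [[-1.0, -0.0, 0.0], [-0.0, 1.0, -0.0], [-0.0, -0.0, -1.0]]
ft_force: [0.7, -0.1, -0.2]
grip_width: 0.0289
gripper_force: 29.8
```

Call:
apply_moves:
  series:
    - [0,30,0,0,0,0,0.0]
    - [0,20,0,0,0,0,0.0]
    - [0,0,0,0,0,0,0.0]
    - [0,0,0,0,0,0,0.0]

```text
time_s: 5.85
position: [0.5217, 0.2643, 0.1503]
tool_rot: [[-1.0, 0.001, -0.0], [0.001, 1.0, -0.0], [0.0, -0.0, -1.0]]
ft_force: [-0.3, 1.2, -0.9]
grip_width: 0.0291
gripper_force: 29.8
```

```bash
python3 - <<'E'
from h import *
s=telemetry.observe(); print(s['position'],s['grip_width'])
im=get_image('wrist'); np.savez('w1.npz',**im)
im2=get_image('top'); cv2.imwrite('pics/w1.png',np.hstack([im['frame'][::2,::2],im2['frame'][80:280,130:450]])[...,::-1])
E
```

```text
[0.52170361 0.26425414 0.15033729] 0.02907211126068033
```

View pics/w1.png

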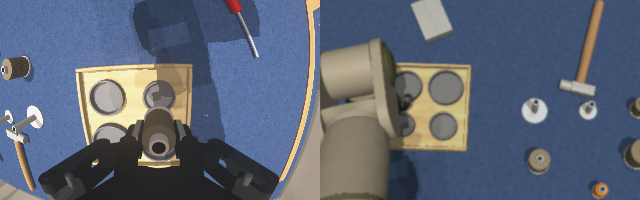

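The left half (wrist view) shows the held spool at (158,140), with cup_1 at (160,97) and cup_2 at (107,97) further from the camera. The camera is offset, so this could be parallax. I'll check it by casting the cup pixels to world.

```bash
cat >> h.py <<'E'
def wcloud(im,s):
    H,W=im['z_map'].shape; f=H/2/np.tan(np.radians(im['vertical_fov']/2))
    v,u=np.mgrid[0:H,0:W]; a=(u-im['cx'])/f; b=(v-im['cy'])/f; r=np.hypot(a,b)+1e-9
    t=np.tan(np.minimum(r,1.5))/r; z=im['z_map']
    p=np.stack([a*t*z,-b*t*z,-z],-1); M=np.array(im['mount'])
    p=p@M[:3,:3].T+M[:3,3]
    return p@np.array(s['tool_rot']).T+np.array(s['position'])
E
python3 - <<'E'
from h import *
s=telemetry.observe(); im=dict(np.load('w1.npz')); c=wcloud(im,s)
print(im['mount'].round(3).tolist())
for n,(u,v) in {'c1':(320,190),'c2':(214,194),'stub':(317,297),'base':(312,228)}.items(): print(n,c[v,u].round(3))
hsv=cv2.cvtColor(im['frame'],cv2.COLOR_RGB2HSV)
x,y,z=np.moveaxis(c,-1,0)
for n,q in {'c1':(.522,.265),'c2':(.5225,.164),'c4':(.623,.165)}.items():
    m=(hsv[...,1]<70)&(np.hypot(x-q[0],y-q[1])<.05)&(z>.021)&(z<.033)
    P=c[m]; print(n,len(P),cv2.minEnclosingCircle(P[:,:2].astype(np.float32)),P[:,2].mean())
E
```

```text
[[0.0, 0.964, 0.267, 0.068], [1.0, 0.0, -0.001, 0.001], [-0.001, 0.267, -0.964, -0.143], [0.0, 0.0, 0.0, 1.0]]
c1 [0.52  0.268 0.013]
c2 [0.525 0.165 0.01 ]
stub [0.522 0.265 0.189]
base [0.505 0.263 0.154]
c1 750 ((0.521293580532074, 0.2657240331172943), 0.029992299154400826) 0.026779491112457844
c2 1130 ((0.5231180787086487, 0.1657085418701172), 0.03556139022111893) 0.02625899078779408
c4 484 ((0.6066281795501709, 0.1612841933965683), 0.04158203303813934) 0.026018047690848204
```

The cups are confirmed within 1 mm, so I lower to TCP z≈.033 and release.

Call:
apply_moves:
  series:
    - [0,1,30,0,0,0,0.0]
    - [0,0,30,0,0,0,0.0]
    - [0,0,30,0,0,0,0.0]
    - [0,0,15,0,0,0,0.0]
    - [0,0,8,0,0,0,0.0]
    - [0,0,4,0,0,0,0.0]
    - [0,0,0,0,0,0,0.0]
    - [0,0,0,0,0,0,0.0]

```text
time_s: 6.95
position: [0.5219, 0.2662, 0.034]
tool_rot: [[-1.0, -0.0, 0.001], [-0.0, 1.0, 0.0], [-0.001, 0.0, -1.0]]
ft_force: [-0.2, -0.5, -0.6]
grip_width: 0.0288
gripper_force: 29.8
```

Call:
apply_moves:
  series:
    - [0,0,0,0,0,0,0.65]
    - [0,0,0,0,0,0,0.65]
    - [0,0,0,0,0,0,0.65]
    - [0,0,0,0,0,0,0.65]
    - [0,0,-20,0,0,0,0.65]
    - [0,0,-40,0,0,0,0.7]
    - [0,0,-50,0,0,0,0.8]
    - [0,-30,-20,0,0,0,0.8]
    - [0,-50,0,0,0,0,0.8]
    - [0,-50,0,0,0,0,0.8]
    - [0,-50,0,0,0,0,0.8]
    - [-5,-50,0,0,0,0,0.8]

```text
time_s: 8.45
position: [0.5263, 0.0346, 0.1635]
tool_rot: [[-1.0, -0.0, 0.0], [-0.0, 1.0, 0.0], [-0.0, 0.0, -1.0]]
ft_force: [0.9, 0.2, 0.1]
grip_width: 0.0684
gripper_force: 0.0
```

Call:
apply_moves:
  series:
    - [-8,-45,0,0,0,0,0.8]
    - [-8,-50,0,0,0,0,0.8]
    - [-8,-50,0,0,0,0,0.8]
    - [-8,-50,0,0,0,0,0.8]
    - [-8,-50,0,0,0,0,0.8]
    - [-8,-50,0,0,0,0,0.8]
    - [-8,-40,0,0,0,0,0.8]
    - [-9,-18,0,0,0,0,0.8]
    - [0,0,0,0,0,0,0.8]
    - [0,0,0,0,0,0,0.8]

```text
time_s: 9.7
position: [0.5914, -0.316, 0.1632]
tool_rot: [[-1.0, -0.001, -0.0], [-0.001, 1.0, 0.001], [0.0, 0.001, -1.0]]
ft_force: [0.3, 0.3, 0.5]
grip_width: 0.0682
gripper_force: 0.0
```

```bash
cat > look.py <<'E'
import sys
from h import *
x0,y0,h=map(float,sys.argv[1:4])
s=telemetry.observe(); c=wcloud(get_image('wrist'),s); P=c.reshape(-1,3)
m=(np.hypot(P[:,0]-x0,P[:,1]-y0)<.045)&(abs(P[:,2]-h)<.004); Q=P[m][:,:2].astype(np.float32)
print(np.round(s['position'],4),len(Q),cv2.minEnclosingCircle(Q))
E
python3 look.py .592 -.319 .056
```

```text
[ 0.5914 -0.316   0.1632] 1370 ((0.5913718938827515, -0.31906530261039734), 0.020479215309023857)
```

Call:
apply_moves:
  series:
    - [0,-3,30,0,0,0,0.8]
    - [0,0,30,0,0,0,0.8]
    - [0,0,30,0,0,0,0.8]
    - [0,0,25,0,0,0,0.8]
    - [0,0,16,0,0,0,0.8]
    - [0,0,10,0,0,0,0.8]
    - [0,0,0,0,0,0,0.8]
    - [0,0,0,0,0,0,0.0]
    - [0,0,0,0,0,0,0.0]
    - [0,0,0,0,0,0,0.0]
    - [0,0,0,0,0,0,0.0]
    - [0,0,0,0,0,0,0.0]

```text
time_s: 11.25
position: [0.5921, -0.3202, 0.0234]
tool_rot: [[-1.0, 0.0, 0.002], [0.0, 1.0, -0.001], [-0.002, -0.001, -1.0]]
ft_force: [-1.0, 0.4, 5.8]
grip_width: 0.0394
gripper_force: 30.5
```

Call:
apply_moves:
  series:
    - [0,0,-20,0,0,0,0.0]
    - [0,0,-40,0,0,0,0.0]
    - [0,0,-40,0,0,0,0.0]
    - [0,20,-30,0,0,0,0.0]
    - [7,40,0,0,0,0,0.0]
    - [8,45,0,0,0,0,0.0]
    - [8,45,0,0,0,0,0.0]
    - [8,45,0,0,0,0,0.0]
    - [8,45,0,0,0,0,0.0]
    - [8,45,0,0,0,0,0.0]
    - [8,45,0,0,0,0,0.0]
    - [7,45,0,0,0,0,0.0]

```text
time_s: 12.75
position: [0.529, 0.0566, 0.1523]
tool_rot: [[-1.0, 0.0, -0.0], [0.0, 1.0, 0.0], [0.0, 0.0, -1.0]]
ft_force: [0.1, 0.1, -0.9]
grip_width: 0.0393
gripper_force: 30.5
```

Call:
apply_moves:
  series:
    - [6,45,0,0,0,0,0.0]
    - [0,40,0,0,0,0,0.0]
    - [0,23,0,0,0,0,0.0]
    - [0,0,0,0,0,0,0.0]
    - [0,0,30,0,0,0,0.0]
    - [0,0,30,0,0,0,0.0]
    - [0,0,30,0,0,0,0.0]
    - [0,0,15,0,0,0,0.0]
    - [0,0,8,0,0,0,0.0]
    - [0,0,4,0,0,0,0.0]
    - [0,0,0,0,0,0,0.0]
    - [0,0,0,0,0,0,0.0]

```text
time_s: 14.25
position: [0.5239, 0.1632, 0.036]
tool_rot: [[-1.0, -0.0, 0.001], [-0.0, 1.0, 0.0], [-0.001, 0.0, -1.0]]
ft_force: [-0.8, -0.0, -0.9]
grip_width: 0.0392
gripper_force: 30.5
```

Call:
apply_moves:
  series:
    - [0,0,0,0,0,0,0.75]
    - [0,0,0,0,0,0,0.75]
    - [0,0,0,0,0,0,0.75]
    - [0,0,0,0,0,0,0.75]
    - [0,0,-20,0,0,0,0.75]
    - [0,0,-40,0,0,0,0.85]
    - [0,0,-50,0,0,0,0.9]
    - [10,-30,-20,0,0,0,0.9]
    - [14,-40,0,0,0,0,0.9]
    - [14,-50,0,0,0,0,0.9]
    - [14,-50,0,0,0,0,0.9]
    - [14,-50,0,0,0,0,0.9]

```text
time_s: 15.75
position: [0.457, -0.0583, 0.1655]
tool_rot: [[-1.0, -0.0, 0.0], [-0.0, 1.0, -0.0], [-0.0, -0.0, -1.0]]
ft_force: [1.2, -0.3, -0.5]
grip_width: 0.0769
gripper_force: 0.0
```

Call:
apply_moves:
  series:
    - [10,-15,0,0,0,0,0.9]
    - [3,-3,0,0,0,0,0.9]
    - [0,0,0,0,0,0,0.9]
    - [0,0,0,0,0,0,0.9]

```text
time_s: 16.25
position: [0.4449, -0.0741, 0.1653]
tool_rot: [[-1.0, -0.001, 0.0], [-0.001, 1.0, 0.0], [-0.0, 0.0, -1.0]]
ft_force: [1.1, 0.4, -0.1]
grip_width: 0.0769
gripper_force: 0.0
```

```bash
python3 look.py .444 -.0735 .064
```

```text
[ 0.4449 -0.0741  0.1653] 2413 ((0.4435942769050598, -0.07276936620473862), 0.025315560400485992)
```

Call:
apply_moves:
  series:
    - [1,1,30,0,0,0,0.9]
    - [0,0,30,0,0,0,0.9]
    - [0,0,30,0,0,0,0.9]
    - [0,0,25,0,0,0,0.9]
    - [0,0,16,0,0,0,0.9]
    - [0,0,9,0,0,0,0.9]
    - [0,0,0,0,0,0,0.9]
    - [0,0,0,0,0,0,0.0]
    - [0,0,0,0,0,0,0.0]
    - [0,0,0,0,0,0,0.0]
    - [0,0,0,0,0,0,0.0]
    - [0,0,0,0,0,0,0.0]

```text
time_s: 17.8
position: [0.444, -0.074, 0.026]
tool_rot: [[-1.0, -0.0, 0.001], [-0.0, 1.0, -0.001], [-0.001, -0.001, -1.0]]
ft_force: [-0.7, 0.7, 6.3]
grip_width: 0.0494
gripper_force: 30.9
```

Call:
apply_moves:
  series:
    - [0,0,-20,0,0,0,0.0]
    - [0,0,-40,0,0,0,0.0]
    - [0,0,-40,0,0,0,0.0]
    - [-10,20,-30,0,0,0,0.0]
    - [-20,40,0,0,0,0,0.0]
    - [-20,40,0,0,0,0,0.0]
    - [-20,40,0,0,0,0,0.0]
    - [-20,40,0,0,0,0,0.0]
    - [-20,40,0,0,0,0,0.0]
    - [-20,40,0,0,0,0,0.0]
    - [-20,40,0,0,0,0,0.0]
    - [-20,30,0,0,0,0,0.0]

```text
time_s: 19.3
position: [0.6137, 0.2579, 0.1551]
tool_rot: [[-1.0, -0.001, -0.001], [-0.001, 1.0, -0.0], [0.001, -0.0, -1.0]]
ft_force: [0.6, -0.1, -1.8]
grip_width: 0.0495
gripper_force: 31.6
```

Call:
apply_moves:
  series:
    - [-8,8,0,0,0,0,0.0]
    - [0,0,0,0,0,0,0.0]
    - [0,0,30,0,0,0,0.0]
    - [0,0,30,0,0,0,0.0]
    - [0,0,30,0,0,0,0.0]
    - [0,0,15,0,0,0,0.0]
    - [0,0,8,0,0,0,0.0]
    - [0,0,4,0,0,0,0.0]
    - [0,0,0,0,0,0,0.0]
    - [0,0,0,0,0,0,0.0]

```text
time_s: 20.55
position: [0.6219, 0.2642, 0.0391]
tool_rot: [[-1.0, -0.0, 0.001], [-0.0, 1.0, 0.0], [-0.001, 0.0, -1.0]]
ft_force: [0.2, 1.2, -0.4]
grip_width: 0.0494
gripper_force: 31.7
```

Call:
apply_moves:
  series:
    - [0,0,0,0,0,0,0.9]
    - [0,0,0,0,0,0,0.9]
    - [0,0,0,0,0,0,0.9]
    - [0,0,0,0,0,0,0.9]
    - [0,0,-20,0,0,0,0.9]
    - [0,0,-40,0,0,0,1.0]
    - [0,0,-50,0,0,0,1.0]
    - [5,-30,-20,0,0,0,1.0]
    - [13,-50,0,0,0,0,1.0]
    - [13,-50,0,0,0,0,1.0]
    - [13,-50,0,0,0,0,1.0]
    - [13,-50,0,0,0,0,1.0]

```text
time_s: 22.05
position: [0.564, 0.0326, 0.1685]
tool_rot: [[-1.0, -0.0, 0.0], [-0.0, 1.0, -0.0], [-0.0, -0.0, -1.0]]
ft_force: [1.2, -0.9, 0.1]
grip_width: 0.0855
gripper_force: 0.0
```

Call:
apply_moves:
  series:
    - [13,-50,0,0,0,0,1.0]
    - [13,-50,0,0,0,0,1.0]
    - [13,-50,0,0,0,0,1.0]
    - [13,-50,0,0,0,0,1.0]
    - [13,-50,0,0,0,0,1.0]
    - [13,-50,0,0,0,0,1.0]
    - [13,-40,0,0,0,0,1.0]
    - [2,-10,0,0,0,0,1.0]
    - [0,0,0,0,0,0,1.0]
    - [0,0,0,0,0,0,1.0]

```text
time_s: 23.3
position: [0.472, -0.3146, 0.1684]
tool_rot: [[-1.0, -0.001, -0.0], [-0.001, 1.0, 0.0], [0.0, 0.0, -1.0]]
ft_force: [-0.1, -0.2, 0.4]
grip_width: 0.0856
gripper_force: 0.0
```

```bash
python3 look.py .4727 -.3145 .074
```

```text
[ 0.472  -0.3146  0.1684] 3771 ((0.4720151424407959, -0.31369054317474365), 0.030248593538999557)
```

Call:
apply_moves:
  series:
    - [0,1,30,0,0,0,1.0]
    - [0,0,30,0,0,0,1.0]
    - [0,0,30,0,0,0,1.0]
    - [0,0,25,0,0,0,1.0]
    - [0,0,14,0,0,0,1.0]
    - [0,0,9,0,0,0,1.0]
    - [0,0,0,0,0,0,1.0]
    - [0,0,0,0,0,0,0.0]
    - [0,0,0,0,0,0,0.0]
    - [0,0,0,0,0,0,0.0]
    - [0,0,0,0,0,0,0.0]
    - [0,0,0,0,0,0,0.0]
  grip_force: 40

```text
time_s: 24.85
position: [0.472, -0.3151, 0.0313]
tool_rot: [[-1.0, 0.0, 0.001], [0.0, 1.0, -0.001], [-0.001, -0.001, -1.0]]
ft_force: [-0.6, 0.2, 6.2]
grip_width: 0.0592
gripper_force: 43.1
```

Call:
apply_moves:
  series:
    - [0,0,-20,0,0,0,0.0]
    - [0,0,-40,0,0,0,0.0]
    - [0,0,-40,0,0,0,0.0]
    - [-5,20,-30,0,0,0,0.0]
    - [-15,40,0,0,0,0,0.0]
    - [-15,45,0,0,0,0,0.0]
    - [-15,45,0,0,0,0,0.0]
    - [-15,45,0,0,0,0,0.0]
    - [-15,45,0,0,0,0,0.0]
    - [-15,45,0,0,0,0,0.0]
    - [-15,45,0,0,0,0,0.0]
    - [-15,45,0,0,0,0,0.0]

```text
time_s: 26.35
position: [0.5967, 0.0617, 0.1603]
tool_rot: [[-1.0, 0.0, -0.0], [0.0, 1.0, -0.0], [0.0, -0.0, -1.0]]
ft_force: [0.4, -0.2, -1.7]
grip_width: 0.0591
gripper_force: 43.6
```

Call:
apply_moves:
  series:
    - [-13,45,0,0,0,0,0.0]
    - [-13,40,0,0,0,0,0.0]
    - [0,18,0,0,0,0,0.0]
    - [0,0,0,0,0,0,0.0]
    - [0,0,30,0,0,0,0.0]
    - [0,0,30,0,0,0,0.0]
    - [0,0,30,0,0,0,0.0]
    - [0,0,15,0,0,0,0.0]
    - [0,0,8,0,0,0,0.0]
    - [0,0,4,0,0,0,0.0]
    - [0,0,0,0,0,0,0.0]
    - [0,0,0,0,0,0,0.0]

```text
time_s: 27.85
position: [0.623, 0.1632, 0.044]
tool_rot: [[-1.0, -0.0, 0.001], [-0.0, 1.0, 0.0], [-0.001, 0.0, -1.0]]
ft_force: [0.1, 1.3, -1.4]
grip_width: 0.0594
gripper_force: 43.7
```

Call:
apply_moves:
  series:
    - [0,0,0,0,0,0,1.0]
    - [0,0,0,0,0,0,1.0]
    - [0,0,0,0,0,0,1.0]
    - [0,0,0,0,0,0,1.0]
    - [0,0,-20,0,0,0,1.0]
    - [0,0,-40,0,0,0,1.0]
    - [0,0,-50,0,0,0,1.0]
    - [10,-30,-20,0,0,0,1.0]
    - [30,-40,0,0,0,0,1.0]
    - [30,-40,0,0,0,0,1.0]
    - [30,-40,0,0,0,0,1.0]
    - [30,-40,0,0,0,0,1.0]

```text
time_s: 29.35
position: [0.4915, -0.0279, 0.1735]
tool_rot: [[-1.0, -0.0, 0.001], [-0.0, 1.0, -0.0], [-0.001, -0.0, -1.0]]
ft_force: [0.9, 0.6, -0.2]
grip_width: 0.0855
gripper_force: 0.0
```

Call:
apply_moves:
  series:
    - [20,-40,0,0,0,0,1.0]
    - [20,-40,0,0,0,0,1.0]
    - [10,-40,0,0,0,0,1.0]
    - [0,-40,0,0,0,0,1.0]
    - [0,-30,0,0,0,0,1.0]
    - [0,0,0,0,0,0,1.0]
    - [0,0,0,0,0,0,1.0]

```text
time_s: 30.22
position: [0.4425, -0.2162, 0.1733]
tool_rot: [[-1.0, -0.0, -0.0], [-0.0, 1.0, 0.0], [0.0, 0.0, -1.0]]
ft_force: [-1.2, -0.1, -0.0]
grip_width: 0.0855
gripper_force: 0.0
```

```bash
python3 - <<'E'
from h import *
T=get_image('top'); c=cloud(T); cv2.imwrite('pics/end.png',cv2.resize(T['frame'][100:300,150:550],None,fx=2,fy=2)[...,::-1])
P=c.reshape(-1,3)
for n,x,y,h in (('s1',.522,.265,.061),('s2',.5225,.165,.067),('s3',.622,.266,.075),('s4',.623,.166,.085)):
    Q=P[(np.hypot(P[:,0]-x,P[:,1]-y)<.045)&(abs(P[:,2]-h)<.004)]; print(n,len(Q),cv2.minEnclosingCircle(Q[:,:2].astype(np.float32)) if len(Q) else 0, Q[:,2].mean())
E
```

```text
s1 81 ((0.5209466814994812, 0.2664993107318878), 0.015004581771790981) 0.06060258810144153
s2 166 ((0.5239536166191101, 0.16419117152690887), 0.0205091405659914) 0.06696814947092507
s3 258 ((0.6212003827095032, 0.2640814185142517), 0.025263188406825066) 0.07505174087589545
s4 404 ((0.6233494877815247, 0.16383536159992218), 0.030775636434555054) 0.08494843641068205
```

View pics/end.png

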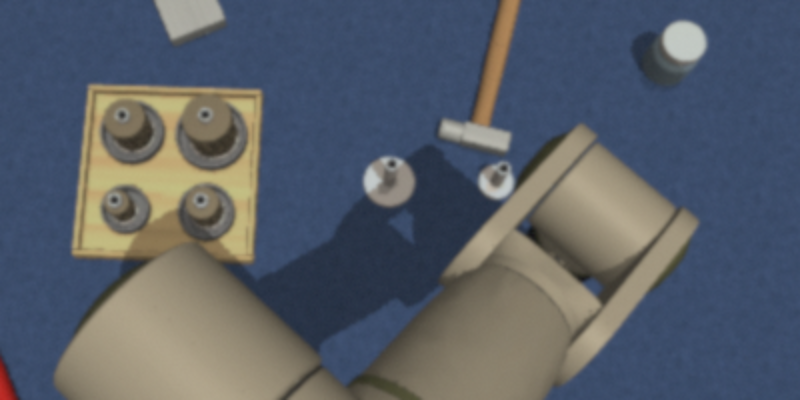

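All four spools stand upright in their own cups: (125,205), (203,205), (125,120) and (208,120). Their thread tops are at the expected heights, and both empties still stand at (390,180) and (496,180).

```bash
python3 -c "
from rig import env; print(env.close_job())"
```

```text
the job is handed in; nothing more can be done
None
```

All four full spools stand upright in their matching cups, both empty spools are still standing where they were, and the job was handed in at about 30 s.

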